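# Find the soft shock mount and mark it

## Task

The transformer is off and one of the three spring shock mounts on this amplifier chassis has gone soft. Press each mount down a few millimetres with closed fingertips, first the left, then the middle, then the right one (left and right as the robot sees them), letting each spring back; then push the white tag behind the softest mount fully down to mark it for replacement. Leave the other two tags and all the loose parts alone, grasp nothing, and finish clear of everything.

Things in the scene. Friction and masses are not known exactly. Their poses are not given: they have to be found in the camera images.
- chassis: aluminium amplifier chassis, a closed box 190 x 340 x 40 mm high, fixed; 50 mm high knob panel on its far side. Origin: centre of its underside; x points to the knob panel (away from the robot), y to the robot's left. On its flat deck three alike stations 100 mm apart along y: a spring shock mount at x = -40 mm and its marker tag at x = +40 mm.
- left_mount (a point): top centre of the left shock mount (left: +y) at rest: level round black rubber cap, 36 mm across and 7 mm thick, on an upright coil spring; its top is 28 mm above the deck. It goes straight down 12 mm at most and springs back. This point is fixed and does not follow the cap.
- left_tag (a point): top centre of the marker tag behind the left shock mount while the tag is up: a white T-shaped plunger with a level top 18 x 26 mm (x, y), 32 mm above the deck, in a 24 x 34 mm guide block 12 mm high. It goes straight down 15 mm to a hard stop, against a friction of about 3 N, and stays where it is left. This point is fixed and does not follow the tag.
- middle_mount (a point): top centre of the middle shock mount (left: +y) at rest: level round black rubber cap, 36 mm across and 7 mm thick, on an upright coil spring; its top is 28 mm above the deck. It goes straight down 12 mm at most and springs back. This point is fixed and does not follow the cap.
- middle_tag (a point): top centre of the marker tag behind the middle shock mount while the tag is up: a white T-shaped plunger with a level top 18 x 26 mm (x, y), 32 mm above the deck, in a 24 x 34 mm guide block 12 mm high. It goes straight down 15 mm to a hard stop, against a friction of about 3 N, and stays where it is left. This point is fixed and does not follow the tag.
- right_mount (a point): top centre of the right shock mount (left: +y) at rest: level round black rubber cap, 36 mm across and 7 mm thick, on an upright coil spring; its top is 28 mm above the deck. It goes straight down 12 mm at most and springs back. This point is fixed and does not follow the cap.
- right_tag (a point): top centre of the marker tag behind the right shock mount while the tag is up: a white T-shaped plunger with a level top 18 x 26 mm (x, y), 32 mm above the deck, in a 24 x 34 mm guide block 12 mm high. It goes straight down 15 mm to a hard stop, against a friction of about 3 N, and stays where it is left. This point is fixed and does not follow the tag.
- mount_a (a joint): how far cap a is pressed down (m): 0 at rest, 0.012 at the stop. Which letter stands left, middle or right changes from start to start. Springs are linear, 0.3 to 1.4 N/mm, plus about 0.6 N preload; at the same depth the softest needs only about half the force of the next.
- tag_a (a joint): how far the tag of the station with cap a is pushed down (m): 0 up as found, 0.015 fully down, negative if pulled up (at most 10 mm).
- mount_b (a joint): how far cap b is pressed down (m): 0 at rest, 0.012 at the stop. Which letter stands left, middle or right changes from start to start. Springs are linear, 0.3 to 1.4 N/mm, plus about 0.6 N preload; at the same depth the softest needs only about half the force of the next.
- tag_b (a joint): how far the tag of the station with cap b is pushed down (m): 0 up as found, 0.015 fully down, negative if pulled up (at most 10 mm).
- mount_c (a joint): how far cap c is pressed down (m): 0 at rest, 0.012 at the stop. Which letter stands left, middle or right changes from start to start. Springs are linear, 0.3 to 1.4 N/mm, plus about 0.6 N preload; at the same depth the softest needs only about half the force of the next.
- tag_c (a joint): how far the tag of the station with cap c is pushed down (m): 0 up as found, 0.015 fully down, negative if pulled up (at most 10 mm).
- loose_knob_mid (a point): middle of a loose metal knob, 24 mm across and 18 mm high, standing on the deck between the left and middle stations; leave it alone
- can_capacitor_mid (a point): middle of a loose blue can capacitor, 18 mm across and 24 mm high, standing on the deck between the middle and right stations; leave it alone
- spacer_mid (a point): middle of a loose brass spacer, 15 mm across and 14 mm high, standing on the deck near its robot-side edge, between the left and middle stations; leave it alone
- transformer: loose power transformer, 110 x 85 mm and 76 mm high, on the bench beside the chassis, origin on its underside; leave it alone
- orange_capacitor: loose orange capacitor, 30 mm across, 59 mm high, on the bench beside the chassis, origin on its underside; leave it alone
- valve: loose glass valve with black base, 34 mm across, 77 mm high, on the bench beside the chassis, origin on its underside; leave it alone
- screwdriver: loose screwdriver lying flat, about 200 mm long, on the bench beside the chassis, origin on its underside; leave it alone
- flux_jar: loose amber jar, 50 mm across, 60 mm high, on the bench beside the chassis, origin on its underside; leave it alone

How it is judged:
By the outcome, as a careful person would: the job done as asked, in the order asked, and still so for the second after the job is handed in, with the robot touching nothing.
It also fails if it takes over 48 s, if anything falls off the work surface, if the arm or the gripper's body presses on something with over 40 N, if the wrist force passes 120 N, or if a joint passes its speed limit or range.

## Robot

A 6-joint arm with a two-finger parallel gripper is mounted at the origin on the work surface. World frame = base frame: x ahead of the robot, y to its left, z up, the work surface at z = 0. Lengths are in m, angles in rad, forces in N, time in s.
With the tool pointing down it reaches from about 0.275 to 0.775 m from the base axis. Payload 14.6 kg.
Tool frame: the origin (TCP) lies between the finger pads; the fingertips stand bot.finger_overhang ahead of it and the grasp point (between the pads) is the TCP (bot.finger_overhang is the distance from the TCP to the fingertips, in m); z points along the fingers, y is the line along which they close (so a half turn about z gives the same grasp; the last joint's range is limited). The gripper opens to 85 mm and grips with 20 to 120 N. Pads are 22 mm wide; open, the fingers measure 114 mm over their backs; the gripper's body (76 mm by 85 mm) begins 54 mm behind the grasp point. The pads swing forward as they close: fully open they stand 13 mm farther back than shut.
Start: joints at [-1.421, 0.263, -0.048, 1.259, 0, 1.415], TCP at [0.158, -0.501, 0.25] pointing down, gripper open.
Joint ranges: [-2.65, 2.65], [-0.89, 1.7], [-1.18, 1.37], [-2.13, 2.11], [-1.35, 1.29], [-3.14, 3.14]. Speed limits (rad/s): [1.89, 1.89, 2.57, 2.79, 3.14, 3.14].

## Interface

Orientations are given as a unit quaternion [w, x, y, z].
In Python, from workcell import bot gives the robot as it stands.
- The arm moves only by the tool jog_arm, never from a script. Its argument "increments" is a list that holds one entry, the list of rows, each a list of 5 numbers: the opening in per cent of the stroke, from 0 (shut) to 100 (fully open), then the shift along the tool's x, y, z scaled (see below), then the turn about the tool's z scaled (see below). A call has 1 to 20 rows; each row is the pose to reach, as a shift and turn from the pose commanded when the call began, along the tool's axes at that moment; what a row does not reach only later rows make up. The controller multiplies each number of a shift by 400 mm and each number of a turn by 90 degrees. A row lasts 1/8 s, in which the tool goes at most 62.5 mm and 10.7 degrees, less where a joint would pass 70% of its speed; a pose out of reach is approached as far as the arm can. A call with a number of a shift or a turn outside -1 to 1 is refused whole. A call with a gripper value outside its range is refused whole. The fingers move at their own pace and stop on an object; "grip_force" is the grip in N (left out, the last holds). Time passes only in rows, so rows that repeat a pose let the fingers close. It gives the time, the measured TCP pose, the force, the opening and the grip force at its end, in the units of the state.
- bot.sense(): the state, without advancing time (a new reading comes with each control period).
- bot.snapshot(name): name is "scene" or "top" or "wrist"; returns a dict with "pixels" (400x640x3 uint8, red, green, blue), "camera_matrix" (3x3 intrinsics, pixels), "distortion" ([k1, k2, p1, p2, k3] as OpenCV has them; the pictures are not rectified), "R" (3x3) and "t" (3): a world point X has camera coordinates R X + t. Camera axes: x right, y down, z forward; pixel columns grow to the right and rows downward; lengths in m; the calibration is good to about 2 mm. A picture is of the moment at which its call begins. There is no depth.
- bot.hand_in(): hands the job in; it is judged then, once.
Trained networks look in the newest picture that a camera, given by its name, has taken for a name from the list of things; names that differ only in an ending like _2 or _b are one class to them, and where a whole thing is asked for, a point or a joint stands for the part that bears it (a point fixed in the world has none). Each returns a list of dicts, best first, with "conf" (0 to 1); they miss things now and then, are a little off and sometimes report something else, mostly with a low value. They report only what shows in the picture. A call takes as long as a camera call.
- bot.find_in(camera, name): "rect" ([left, top, right, bottom] in pixels, round what is visible of it).
- bot.masks_of(camera, name): "region" (400x640 bool, what is visible of it) and "rect" ([left, top, right, bottom] in pixels, round what is visible of it).
- bot.mark_of(camera, name): "centre" ([column, row] in pixels: a listed point, or the origin of a listed thing).
The state is a dict: "time": time; "q": joint angles; "qd": joint speeds; "tau": joint torques, N m; "ee_pos": TCP position; "orientation": TCP orientation; "force": force on the tool from outside, world axes, zero at the start; "wrist_torque": the same for the moment, N m; "grip_width": opening from 0.0 (shut) to 1.0 (fully open); "gripper_force": force on a finger pad.
Only numpy, scipy, OpenCV 4.12 (cv2) and the standard library are available. Lean on these libraries where they do the work, as an engineer would, in place of code of your own. Each camera call takes 0.05 s, during which the arm holds its last target. There are 200 camera calls.

## Working session

There is one attempt and no reset: what is moved stays moved. The work goes in short steps, Python scripts to look and compute and a tool call to move; the robot and the scene stay as the last step left them, time stands still between calls to the robot, and variables do not carry over. Pictures are saved under pics/ and viewed, at most 10 in all, crops included, and the job is handed in when it is done.

Besides the shell and the picture viewer there is one more tool, called after "Emit:" as name(argument=value, ...) on one line, values as JSON. jog_arm: Moves the arm, as the interface text tells. Shifts and turns lie within -1 to 1; 1 stands for 400 mm of shift or 90 degrees of turn. Its arguments: {"type":"object","properties":{"increments":{"type":"array"},"grip_force":{"type":"number"}},"required":["increments"]}

```bash
mkdir -p pics; cat > h.py <<'E'
import numpy as np, cv2
from workcell import bot
def ray(s,px):
    K=np.array(s["camera_matrix"]);D=np.array(s["distortion"]);R=np.array(s["R"]);t=np.array(s["t"])
    u=cv2.undistortPoints(np.array([[px]],float),K,D)[0,0]
    return -R.T@t, R.T@np.array([u[0],u[1],1])
def atz(s,px,z):
    o,d=ray(s,px); return o+d*(z-o[2])/d[2]
E
python3 - <<'E'
from h import *
s=bot.sense();print(s["ee_pos"],s["orientation"],s["force"],bot.finger_overhang)
ims=[]
for c in("scene","top"):
    p=bot.snapshot(c);ims.append(p["pixels"]);print(c,-np.array(p["R"]).T@p["t"])
    for n,z in [("left_mount",.068),("middle_mount",.068),("right_mount",.068),("left_tag",.072),("middle_tag",.072),("right_tag",.072),("chassis",0)]:
        print(n,[(np.round(m["centre"]),round(m["conf"],2),atz(p,m["centre"],z).round(4)) for m in bot.mark_of(c,n)[:2]])
for i,c in enumerate(("scene","top")): cv2.imwrite(f"pics/{c}.png",ims[i][...,::-1])
E
```

```text
[ 0.15752463 -0.50056807  0.24980917] [-5.31167059e-04  9.88406394e-01  1.51830560e-01  6.15500779e-06] [ 1.3436029  -1.73365053  0.37354009] 0.019
scene [ 1.27748792 -0.05904437  1.00498549]
left_mount [(array([358., 190.]), 0.84, array([0.5539, 0.1059, 0.068 ])), (array([300., 215.]), 0.63, array([ 0.6225, -0.0575,  0.068 ]))]
middle_mount [(array([319., 193.]), 0.72, array([ 0.5529, -0.0022,  0.068 ]))]
right_mount [(array([278., 192.]), 0.65, array([ 0.5407, -0.1139,  0.068 ]))]
left_tag [(array([356., 217.]), 0.92, array([0.6447, 0.0891, 0.072 ])), (array([316., 218.]), 0.74, array([ 0.64 , -0.017,  0.072]))]
middle_tag [(array([319., 215.]), 0.83, array([ 0.6299, -0.0084,  0.072 ]))]
right_tag [(array([281., 213.]), 0.76, array([ 0.6141, -0.1086,  0.072 ]))]
chassis [(array([315., 220.]), 0.68, array([ 0.5945, -0.0174,  0.    ]))]
top [ 0.36103109 -0.01011817  1.32575425]
left_mount [(array([277., 214.]), 0.7, array([0.5565, 0.0992, 0.068 ]))]
middle_mount [(array([315., 215.]), 0.86, array([ 0.555 , -0.0026,  0.068 ]))]
right_mount [(array([354., 218.]), 0.79, array([ 0.5459, -0.1097,  0.068 ]))]
left_tag [(array([281., 184.]), 0.93, array([0.6388, 0.0913, 0.072 ]))]
middle_tag [(array([314., 187.]), 0.91, array([0.6315, 0.0011, 0.072 ]))]
right_tag [(array([358., 193.]), 0.58, array([ 0.6165, -0.1188,  0.072 ]))]
chassis [(array([312., 208.]), 0.86, array([0.5866, 0.0055, 0.    ])), (array([313., 217.]), 0.35, array([0.5585, 0.0017, 0.    ]))]
```

View pics/scene.png

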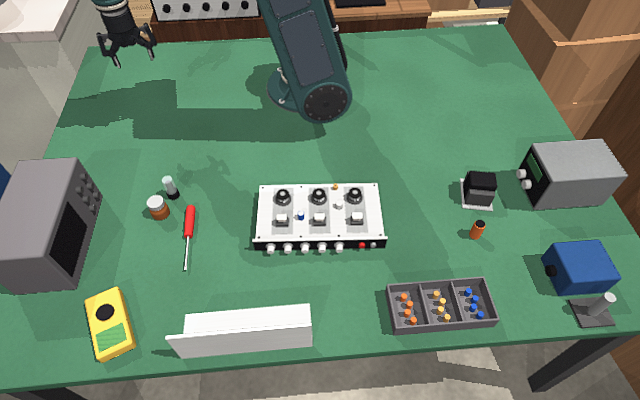

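View pics/top.png

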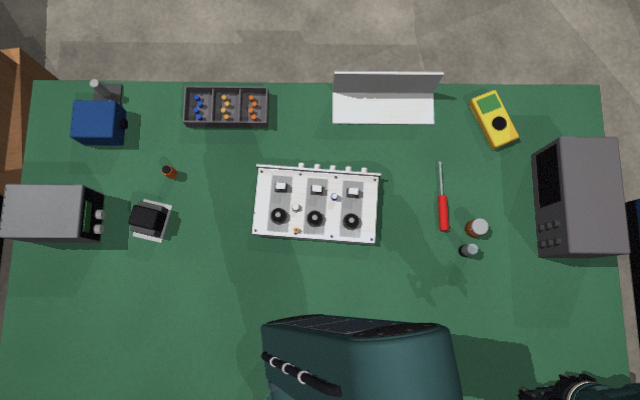

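Emit:
jog_arm(increments=[[[0,0.12,-0.12,0,0.06],[0,0.24,-0.24,0,0.12],[0,0.35,-0.35,0,0.2],[0,0.46,-0.46,0,0.23],[0,0.57,-0.57,0,0.23],[0,0.68,-0.68,0,0.23],[0,0.79,-0.79,0,0.23],[0,0.9,-0.9,0,0.23],[0,0.95,-0.92,0,0.23],[0,0.95,-0.92,0,0.23],[0,0.95,-0.92,0,0.23]]])

```text
time: 2.17
ee_pos: [0.4093, -0.0359, 0.2502]
orientation: [0.0, 1.0, -0.028, -0.0]
force: [-0.8, -0.4, -0.8]
grip_width: -0.004
gripper_force: 0.0
```

```bash
python3 - <<'E'
from h import *
s=bot.sense();print(s["time"],s["ee_pos"],s["orientation"],s["force"])
p=bot.snapshot("wrist");print("cam",-np.array(p["R"]).T@p["t"])
for n,z in [("left_mount",.068),("middle_mount",.068),("right_mount",.068),("left_tag",.072),("middle_tag",.072),("right_tag",.072)]:
    print(n,[(np.round(m["centre"]),round(m["conf"],2),atz(p,m["centre"],z).round(4)) for m in bot.mark_of("wrist",n)[:3]])
cv2.imwrite("pics/w1.png",p["pixels"][...,::-1])
E
```

```text
2.175 [ 0.4092966  -0.03593074  0.2502212 ] [ 3.05306822e-05  9.99604983e-01 -2.81042644e-02 -1.62767474e-04] [-0.79210138 -0.42668929 -0.79503118]
cam [ 0.48408843 -0.04055226  0.37324754]
left_mount []
middle_mount []
right_mount []
left_tag []
middle_tag []
right_tag []
```

View pics/w1.png

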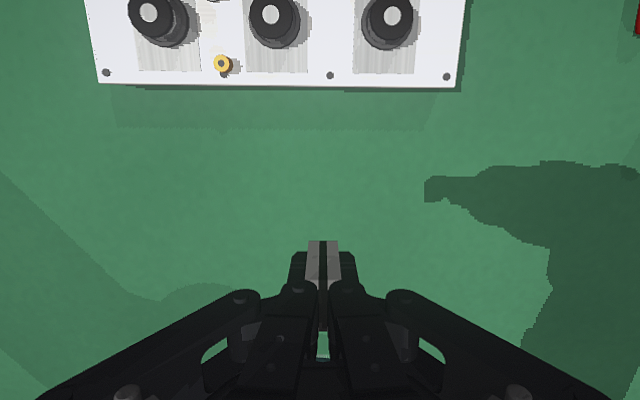

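The wrist view shows the three cap centres near (149,13), (271,14), (392,15), at the top edge of the picture. I'll go forward for a full view.

Emit:
jog_arm(increments=[[[0,0.1,-0.05,-0.05,0],[0,0.2,-0.1,-0.1,0],[0,0.22,-0.1,-0.12,0],[0,0.22,-0.1,-0.12,0]]])

```text
time: 3.02
ee_pos: [0.5002, -0.0009, 0.2982]
orientation: [0.0, 1.0, -0.028, 0.0]
force: [-0.1, -0.5, -1.0]
grip_width: 0.0
gripper_force: 0.0
```

```bash
python3 - <<'E'
from h import *
s=bot.sense();print(s["time"],s["ee_pos"],s["orientation"],s["force"])
p=bot.snapshot("wrist");print("cam",-np.array(p["R"]).T@p["t"])
for n,z in [("left_mount",.068),("middle_mount",.068),("right_mount",.068),("left_tag",.072),("middle_tag",.072),("right_tag",.072)]:
    print(n,[(np.round(m["centre"]),round(m["conf"],2),atz(p,m["centre"],z).round(4)) for m in bot.mark_of("wrist",n)[:3]])
cv2.imwrite("pics/w2.png",p["pixels"][...,::-1])
E
```

```text
3.025 [ 0.50019031 -0.000877    0.29822975] [ 1.77173532e-05  9.99603275e-01 -2.81653832e-02  6.20022404e-05] [-0.07427735 -0.47851589 -1.04859318]
cam [ 0.57494882 -0.00550006  0.42131702]
left_mount [(array([222., 121.]), 0.8, array([0.5544, 0.1009, 0.068 ])), (array([628.,  35.]), 0.46, array([ 0.6129, -0.3022,  0.068 ]))]
middle_mount []
right_mount [(array([414., 123.]), 0.93, array([ 0.5415, -0.0984,  0.068 ]))]
left_tag [(array([216.,  35.]), 0.92, array([0.6347, 0.0929, 0.072 ]))]
middle_tag [(array([324.,  37.]), 0.59, array([ 0.6273, -0.0094,  0.072 ]))]
right_tag [(array([421.,  37.]), 0.79, array([ 0.6224, -0.1027,  0.072 ]))]
```

View pics/w2.png

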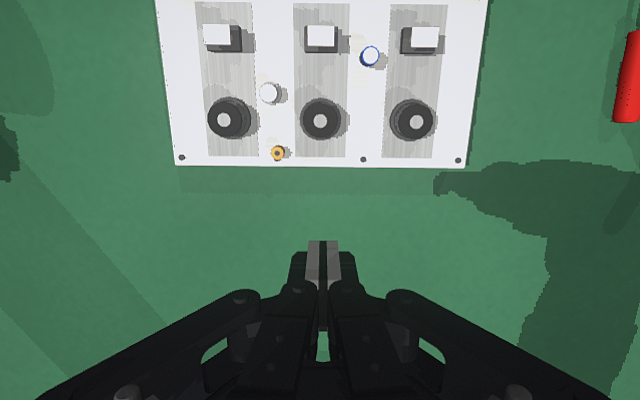

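Wrist view: cap tops at (222,121), (320,121), (417,121), tag tops at (220,36), (322,36), (425,37). The networks agree with this to within a few pixels. I'll fit the rigid station layout to these.

```bash
python3 - <<'E'
from h import *
p=bot.snapshot("wrist")
px=[(222,121),(320,121),(417,121),(220,36),(322,36),(425,37)]
W=np.array([atz(p,q,.068 if i<3 else .072)[:2] for i,q in enumerate(px)])
L=np.array([(x,y) for x in(-.04,.04) for y in(.1,0,-.1)])
M=L-L.mean(0);N=W-W.mean(0)
a=np.arctan2((M[:,0]*N[:,1]-M[:,1]*N[:,0]).sum(),(M*N).sum())
R=np.array([[np.cos(a),-np.sin(a)],[np.sin(a),np.cos(a)]])
F=L@R.T+W.mean(0)
print(np.degrees(a),W.mean(0));print(np.c_[F,W-F].round(4))
s=bot.sense();q=s["orientation"];yaw=2*np.arctan2(q[2],q[1]);e=s["ee_pos"]
print(np.degrees(yaw),e)
X=np.array([np.cos(yaw),np.sin(yaw)]);Y=np.array([np.sin(yaw),-np.cos(yaw)])
d=F-e[:2];print(np.c_[d@X,d@Y]/.4)
E
```

```text
-3.744209527829014 [ 0.58740952 -0.00451679]
[[ 5.540e-01  9.790e-02 -5.000e-04  2.500e-03]
 [ 5.475e-01 -1.900e-03  3.000e-04  7.000e-04]
 [ 5.410e-01 -1.017e-01  1.100e-03 -1.000e-04]
 [ 6.339e-01  9.270e-02 -1.100e-03 -3.100e-03]
 [ 6.273e-01 -7.100e-03  0.000e+00 -7.000e-04]
 [ 6.208e-01 -1.069e-01  0.000e+00  7.000e-04]]
-3.2551166263022826 [ 0.49938024 -0.00089085  0.29827432]
[[ 0.12237055 -0.25429047]
 [ 0.12023651 -0.00429958]
 [ 0.11810247  0.24569131]
 [ 0.32236327 -0.25258324]
 [ 0.32022922 -0.00259235]
 [ 0.31809518  0.24739855]]
```

Emit:
jog_arm(increments=[[[0,0.06,-0.13,0.12,0],[0,0.12,-0.254,0.24,0],[0,0.122,-0.254,0.36,0],[0,0.122,-0.254,0.46,0],[0,0.122,-0.254,0.495,0],[0,0.122,-0.254,0.495,0],[0,0.122,-0.254,0.495,0]]])

```text
time: 4.3
ee_pos: [0.5547, 0.074, 0.1022]
orientation: [-0.009, 1.0, -0.01, 0.001]
force: [-0.3, 0.4, 0.7]
grip_width: 0.0
gripper_force: 0.0
```

```bash
python3 - <<'E'
from h import *
s=bot.sense();print(s["time"],s["ee_pos"],s["force"],s["wrist_torque"])
E
```

```text
4.3 [0.55466231 0.07401336 0.10216539] [-0.27401727  0.4024303   0.74547717] [-0.05858443 -0.02841303  0.03113965]
```

Emit:
jog_arm(increments=[[[0,0,0,0,0],[0,0,0,0,0]]])

```text
time: 4.55
ee_pos: [0.554, 0.0741, 0.1011]
orientation: [-0.009, 1.0, -0.01, 0.001]
force: [-0.2, -0.2, 0.7]
grip_width: 0.002
gripper_force: 0.0
```

```bash
python3 - <<'E'
from h import *
s=bot.sense();print(s["time"],s["ee_pos"],s["orientation"],s["force"],s["q"],s["qd"],s["tau"])
for c in ["scene","wrist"]:
    p=bot.snapshot(c); im=p["pixels"][...,::-1]
    if c=="scene": im=cv2.resize(im[100:280,200:440],None,fx=3,fy=3)
    cv2.imwrite(f"pics/{c}3.png",im)
E
```

```text
4.55 [0.55402711 0.07414565 0.10108493] [-8.77402467e-03  9.99910268e-01 -1.01064410e-02  5.76552519e-04] [-0.2135728  -0.20988663  0.74339503] [-0.02121089  0.40503028 -0.25679884  0.90800891  0.01755999  3.14060418] [-0.00023308  0.00461874 -0.00790827 -0.00262566  0.00082289 -0.00061205] [-3.03013378e-02 -7.22989655e+01  3.39665401e+01  1.67647126e-02
  6.24325569e-02 -2.09367943e-05]
```

View pics/wrist3.png

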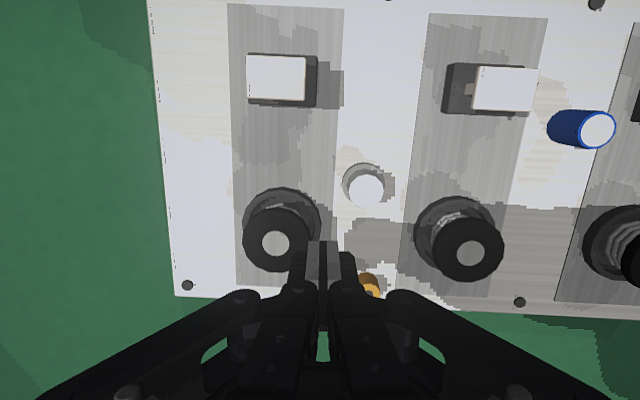

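Joint 6 is at its limit (3.14), so the arm stopped 24 mm short of the left mount. I'll turn about the tool z by −0.26 to free it.

Emit:
jog_arm(increments=[[[0,0,0,-0.02,-0.1],[0,0,0,-0.02,-0.2],[0,0,0,-0.02,-0.26],[0,0,0,-0.02,-0.26],[0,0,0,-0.02,-0.26]]])

```text
time: 5.28
ee_pos: [0.5537, 0.0741, 0.1083]
orientation: [-0.009, 0.981, 0.192, 0.002]
force: [0.3, -0.3, -0.2]
grip_width: 0.004
gripper_force: 0.0
```

```bash
cat > st.py <<'E'
from h import *
s=bot.sense();q=s["orientation"];yaw=2*np.arctan2(q[2],q[1]);e=s["ee_pos"]
print(s["time"],e,q,"F",s["force"],s["wrist_torque"],"yaw",np.degrees(yaw),s["q"][5])
F=np.array([[.554,.0979],[.5475,-.0019],[.541,-.1017],[.6339,.0927],[.6273,-.0071],[.6208,-.1069]])
X=np.array([np.cos(yaw),np.sin(yaw)]);Y=np.array([np.sin(yaw),-np.cos(yaw)])
d=F-e[:2];print((np.c_[d@X,d@Y]/.4).round(4))
E
python3 st.py
```

```text
5.275 [0.5536829  0.07407904 0.1083114 ] [-0.00863722  0.98138375  0.1918551   0.00172124] F [ 0.31678279 -0.30334204 -0.24244922] [-0.05154283  0.04355725 -0.02606659] yaw 22.12299948050949 2.7341010662769185
[[ 0.0232 -0.0549]
 [-0.0859  0.1701]
 [-0.1949  0.3952]
 [ 0.2033  0.0324]
 [ 0.0941  0.2573]
 [-0.015   0.4823]]
```

```bash
cat > st.py <<'E'
from h import *
from scipy.spatial.transform import Rotation as Ro
s=bot.sense();q=s["orientation"];e=s["ee_pos"]
R=Ro.from_quat([q[1],q[2],q[3],q[0]]).as_matrix()
tip=e+R[:,2]*bot.finger_overhang
print(s["time"],"tip",tip.round(4),"F",s["force"].round(2),s["wrist_torque"].round(3),s["q"][5].round(2))
F=np.array([[.554,.0979,.068],[.5475,-.0019,.068],[.541,-.1017,.068],[.6339,.0927,.072],[.6273,-.0071,.072],[.6208,-.1069,.072]])
print(((F+[0,0,.01]-tip)@R/.4).round(4)); print("down 1mm",(R.T@[0,0,-.001]/.4).round(5))
E
python3 st.py
```

```text
5.275 tip [0.5537 0.0744 0.0893] F [ 0.32 -0.3  -0.24] [-0.052  0.044 -0.026] 2.73
[[ 0.0227 -0.0536  0.0293]
 [-0.0863  0.1713  0.0249]
 [-0.1953  0.3963  0.0205]
 [ 0.2029  0.0335  0.0191]
 [ 0.0936  0.2584  0.0147]
 [-0.0154  0.4833  0.0103]]
down 1mm [-2.0e-05  4.0e-05  2.5e-03]
```

Hover 10 mm above the left cap.

Emit:
jog_arm(increments=[[[0,0.023,-0.054,0.0,0],[0,0.023,-0.054,0.029,0],[0,0.023,-0.054,0.029,0],[0,0.023,-0.054,0.029,0],[0,0.023,-0.054,0.029,0]]])

```text
time: 5.9
ee_pos: [0.5542, 0.0973, 0.0973]
orientation: [-0.009, 0.981, 0.193, 0.002]
force: [1.0, -0.8, -0.9]
grip_width: 0.001
gripper_force: 0.0
```

```bash
python3 st.py; python3 - <<'E'
from h import *
p=bot.snapshot("wrist")
cv2.imwrite("pics/w4.png",p["pixels"][...,::-1])
E
```

```text
5.9 tip [0.5542 0.0977 0.0783] F [ 0.99 -0.79 -0.88] [-0.057 -0.022  0.022] 2.77
[[-2.000e-04 -7.000e-04  6.000e-04]
 [-1.095e-01  2.241e-01 -3.700e-03]
 [-2.188e-01  4.489e-01 -8.100e-03]
 [ 1.799e-01  8.670e-02 -9.500e-03]
 [ 7.040e-02  3.114e-01 -1.390e-02]
 [-3.900e-02  5.362e-01 -1.830e-02]]
down 1mm [-2.0e-05  4.0e-05  2.5e-03]
```

View pics/w4.png

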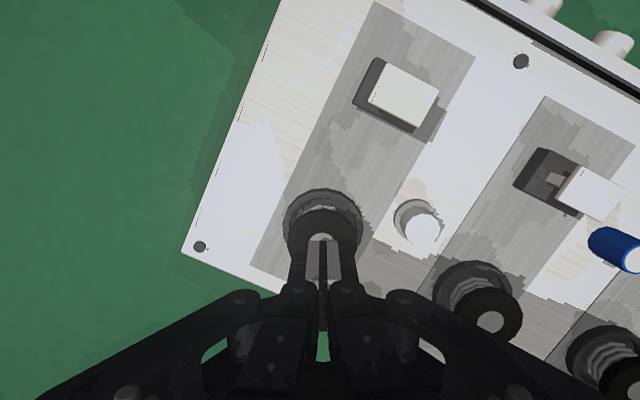

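The fingertips sit over the left cap, near (322,235). I'll press 6 mm and average the force.

Emit:
jog_arm(increments=[[[0,0,0,0.02,0],[0,0,0,0.03,0],[0,0,0,0.04,0],[0,0,0,0.04,0],[0,0,0,0.04,0],[0,0,0,0.04,0]]])

```text
time: 6.7
ee_pos: [0.554, 0.0979, 0.0812]
orientation: [-0.009, 0.981, 0.193, 0.002]
force: [-1.3, -1.9, 4.9]
grip_width: 0.001
gripper_force: 2.3
```

```bash
cat > f.py <<'E'
from h import *
A=[]
for i in range(12):
    bot.snapshot("wrist");s=bot.sense();A.append(np.r_[s["force"],s["ee_pos"][2]-.019,s["tau"][:4]])
A=np.array(A);print(s["time"],A.mean(0).round(4),A.std(0).round(4))
E
python3 f.py
```

```text
7.3 [-1.81050e+00 -3.52930e+00  4.72580e+00  6.21000e-02  1.67820e+00
 -7.08260e+01  3.25611e+01 -7.96400e-01] [4.923e-01 4.379e-01 6.290e-01 1.000e-04 1.201e-01 1.260e-02 3.540e-02
 3.360e-02]
```

Emit:
jog_arm(increments=[[[0,0,0,-0.02,0],[0,0,0,-0.04,0],[0,0,0,-0.04,0],[0,0,0,-0.04,0]]])

```text
time: 7.8
ee_pos: [0.5539, 0.0978, 0.097]
orientation: [-0.009, 0.981, 0.193, 0.002]
force: [-1.0, -0.0, -0.7]
grip_width: -0.001
gripper_force: 0.0
```

```bash
python3 f.py; python3 st.py
```

```text
8.4 [ 2.02000e-01 -7.17000e-02 -2.27100e-01  7.80000e-02  1.09000e-02
 -7.28583e+01  3.37067e+01 -2.90000e-03] [4.326e-01 4.517e-01 5.311e-01 1.000e-04 8.400e-03 1.258e-01 6.220e-02
 2.600e-03]
8.4 tip [0.554  0.0981 0.0781] F [ 0.27 -0.95 -0.7 ] [-0.018  0.011 -0.021] 2.77
[[-2.000e-04  4.000e-04  2.000e-04]
 [-1.097e-01  2.251e-01 -4.200e-03]
 [-2.191e-01  4.499e-01 -8.600e-03]
 [ 1.798e-01  8.790e-02 -1.000e-02]
 [ 7.010e-02  3.125e-01 -1.440e-02]
 [-3.930e-02  5.373e-01 -1.880e-02]]
down 1mm [-2.0e-05  4.0e-05  2.5e-03]
```

Left: about 4.95 N at 5.9 mm. Next, the middle.

Emit:
jog_arm(increments=[[[0,-0.05,0.1,-0.02,0],[0,-0.11,0.225,-0.02,0],[0,-0.11,0.225,-0.004,0],[0,-0.11,0.225,-0.004,0],[0,-0.11,0.225,-0.004,0]]])

```text
time: 9.02
ee_pos: [0.5474, -0.0014, 0.097]
orientation: [-0.009, 0.981, 0.193, 0.002]
force: [-0.3, 0.8, 0.3]
grip_width: 0.002
gripper_force: 0.0
```

```bash
python3 st.py
```

```text
9.025 tip [ 0.5474 -0.001   0.078 ] F [-0.33  0.8   0.33] [ 0.023 -0.031  0.044] 2.59
[[ 1.092e-01 -2.225e-01  4.300e-03]
 [-6.000e-04  2.200e-03 -1.000e-04]
 [-1.103e-01  2.268e-01 -4.500e-03]
 [ 2.891e-01 -1.348e-01 -5.900e-03]
 [ 1.791e-01  8.970e-02 -1.030e-02]
 [ 6.940e-02  3.144e-01 -1.480e-02]]
down 1mm [-2.0e-05  4.0e-05  2.5e-03]
```

Emit:
jog_arm(increments=[[[0,0,0,0.02,0],[0,0,0,0.03,0],[0,0,0,0.04,0],[0,0,0,0.04,0],[0,0,0,0.04,0],[0,0,0,0.04,0]]])

```text
time: 9.78
ee_pos: [0.5474, -0.002, 0.0811]
orientation: [-0.009, 0.981, 0.193, 0.002]
force: [-0.7, 2.1, 2.2]
grip_width: 0.0
gripper_force: 1.3
```

```bash
python3 f.py
```

```text
10.375 [-6.16800e-01  2.22530e+00  2.49710e+00  6.20000e-02 -1.03660e+00
 -6.97529e+01  3.22015e+01 -3.04700e-01] [0.6228 0.4845 0.527  0.     0.0149 0.0123 0.032  0.0148]
```

Emit:
jog_arm(increments=[[[0,0,0,-0.02,0],[0,0,0,-0.04,0],[0,0,0,-0.04,0],[0,0,0,-0.04,0]]])

```text
time: 10.88
ee_pos: [0.5473, -0.0023, 0.0969]
orientation: [-0.009, 0.981, 0.193, 0.002]
force: [-0.0, -0.4, -0.2]
grip_width: 0.001
gripper_force: 0.0
```

Emit:
jog_arm(increments=[[[0,-0.05,0.1,-0.02,0],[0,-0.11,0.228,-0.02,0],[0,-0.11,0.228,-0.004,0],[0,-0.11,0.228,-0.004,0],[0,-0.11,0.228,-0.004,0]]])

```text
time: 11.5
ee_pos: [0.5411, -0.1023, 0.0967]
orientation: [-0.009, 0.981, 0.193, 0.002]
force: [0.2, -0.3, 0.2]
grip_width: 0.004
gripper_force: 0.0
```

```bash
python3 st.py
```

```text
11.5 tip [ 0.5411 -0.102   0.0777] F [ 0.23 -0.3   0.16] [-0.021  0.013 -0.01 ] 2.41
[[ 2.196e-01 -4.500e-01  8.200e-03]
 [ 1.098e-01 -2.254e-01  3.700e-03]
 [ 1.000e-04 -8.000e-04 -7.000e-04]
 [ 3.995e-01 -3.623e-01 -2.100e-03]
 [ 2.895e-01 -1.378e-01 -6.600e-03]
 [ 1.798e-01  8.680e-02 -1.100e-02]]
down 1mm [-2.0e-05  4.0e-05  2.5e-03]
```

Middle: about 2.6 N at 6 mm. Next, the right one.

Emit:
jog_arm(increments=[[[0,0,0,0.02,0],[0,0,0,0.03,0],[0,0,0,0.04,0],[0,0,0,0.04,0],[0,0,0,0.04,0],[0,0,0,0.04,0]]])

```text
time: 12.25
ee_pos: [0.5413, -0.1026, 0.081]
orientation: [-0.009, 0.981, 0.193, 0.002]
force: [-1.0, 3.1, 7.9]
grip_width: -0.005
gripper_force: 4.1
```

```bash
python3 f.py
```

```text
12.85 [-1.04570e+00  3.20110e+00  8.23390e+00  6.20000e-02 -1.60170e+00
 -6.75557e+01  3.14365e+01 -8.74200e-01] [4.357e-01 3.942e-01 5.014e-01 0.000e+00 1.800e-03 5.900e-03 7.000e-04
 5.000e-04]
```

Emit:
jog_arm(increments=[[[0,0,0,-0.02,0],[0,0,0,-0.05,0],[0,0,0,-0.06,0],[0,0,0,-0.06,0]]])

```text
time: 13.35
ee_pos: [0.5413, -0.1035, 0.105]
orientation: [-0.008, 0.981, 0.193, 0.002]
force: [0.3, -0.5, -0.5]
grip_width: 0.001
gripper_force: 0.0
```

```bash
python3 st.py
```

```text
13.35 tip [ 0.5413 -0.1032  0.086 ] F [ 0.3  -0.47 -0.53] [ 0.024 -0.073  0.076] 2.41
[[ 0.2195 -0.453   0.0288]
 [ 0.11   -0.2282  0.0245]
 [ 0.0005 -0.0035  0.0201]
 [ 0.3995 -0.3655  0.0187]
 [ 0.2898 -0.1408  0.0144]
 [ 0.1803  0.0839  0.01  ]]
down 1mm [-2.0e-05  4.0e-05  2.5e-03]
```

Forces were 5.0, 2.6 and 8.3 N, so the middle mount is the softest. Next I go above the middle tag.

Emit:
jog_arm(increments=[[[0,0.1,-0.05,-0.01,0],[0,0.2,-0.1,-0.01,0],[0,0.29,-0.141,-0.01,0],[0,0.29,-0.141,0.014,0],[0,0.29,-0.141,0.014,0],[0,0.29,-0.141,0.014,0]]])

```text
time: 14.1
ee_pos: [0.6266, -0.008, 0.1009]
orientation: [-0.009, 0.981, 0.192, 0.001]
force: [0.2, 0.1, -0.4]
grip_width: -0.002
gripper_force: 0.0
```

```bash
python3 st.py; python3 - <<'E'
from h import *
p=bot.snapshot("wrist")
cv2.imwrite("pics/w5.png",p["pixels"][...,::-1])
E
```

```text
14.1 tip [ 0.6266 -0.0076  0.0819] F [ 0.19  0.11 -0.39] [-0.045 -0.002 -0.03 ] 2.6
[[-6.840e-02 -3.126e-01  1.440e-02]
 [-1.777e-01 -8.780e-02  1.000e-02]
 [-2.869e-01  1.370e-01  5.600e-03]
 [ 1.117e-01 -2.253e-01  4.000e-03]
 [ 2.200e-03 -6.000e-04 -3.000e-04]
 [-1.071e-01  2.243e-01 -4.700e-03]]
down 1mm [-2.0e-05  4.0e-05  2.5e-03]
```

View pics/w5.png

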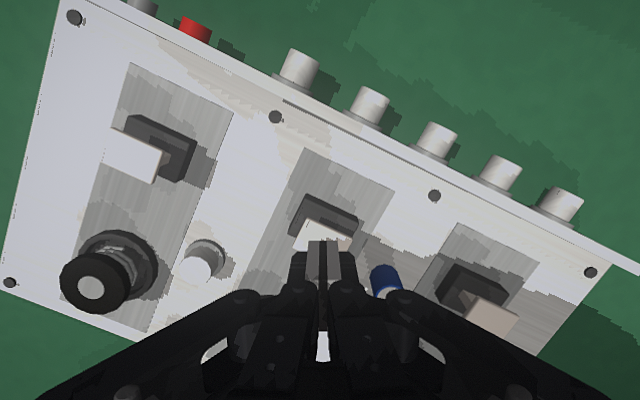

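The fingertips are over the middle tag, near (322,235), and the blue can at (385,280) is clear. I'll push down gently to the stop.

Emit:
jog_arm(increments=[[[0,0.002,0,0.02,0],[0,0.002,0,0.035,0],[0,0.002,0,0.05,0],[0,0.002,0,0.058,0],[0,0.002,0,0.063,0],[0,0.002,0,0.063,0],[0,0.002,0,0.063,0]]])

```text
time: 15.02
ee_pos: [0.628, -0.0066, 0.076]
orientation: [-0.008, 0.981, 0.193, 0.002]
force: [-2.4, -2.8, 6.8]
grip_width: 0.004
gripper_force: 3.5
```

```bash
python3 st.py|head -1
```

```text
15.025 tip [ 0.628  -0.0063  0.057 ] F [-2.37 -2.75  6.82] [-0.508  0.259 -0.01 ] 2.61
```

Emit:
jog_arm(increments=[[[0,0,0,0.002,0],[0,0,0,0.004,0],[0,0,0,0.004,0],[0,0,0,0.004,0]]])

```text
time: 15.52
ee_pos: [0.6281, -0.0067, 0.0758]
orientation: [-0.008, 0.981, 0.193, 0.002]
force: [-7.9, -1.8, 24.9]
grip_width: 0.001
gripper_force: 12.5
```

```bash
python3 st.py|head -1
```

```text
15.525 tip [ 0.6281 -0.0064  0.0568] F [-7.92 -1.75 24.86] [-0.439  1.612  0.069] 2.61
```

The tag is at its hard stop: force is 25 N and the tip no longer moves. Now straight up and clear.

Emit:
jog_arm(increments=[[[0,0,0,-0.02,0],[0,0,0,-0.06,0],[0,0,0,-0.15,0],[0,0,0,-0.28,0],[0,-0.1,0,-0.4,0],[0,-0.25,0,-0.45,0],[0,-0.35,0,-0.45,0],[0,-0.35,0,-0.45,0],[0,-0.35,0,-0.45,0],[0,-0.35,0,-0.45,0]]])

```text
time: 16.77
ee_pos: [0.4991, -0.0624, 0.253]
orientation: [-0.009, 0.981, 0.193, 0.002]
force: [0.2, 0.0, 0.2]
grip_width: 0.0
gripper_force: 0.0
```

```bash
python3 st.py|head -1; python3 - <<'E'
from h import *
im=bot.snapshot("wrist")["pixels"][...,::-1]
cv2.imwrite("pics/w6.png",im)
E
```

```text
16.775 tip [ 0.4991 -0.062   0.234 ] F [0.19 0.04 0.25] [-0.034  0.059 -0.043] 2.46
```

View pics/w6.png

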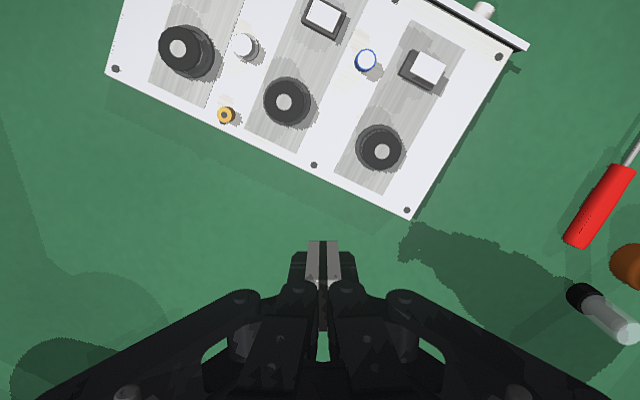

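The middle tag at (325,18) is down, and the right tag at (430,67) is still up. The caps have sprung back and the loose parts are undisturbed.

```bash
python3 -c "
from workcell import bot
print(bot.hand_in())"
```

```text
the job is handed in; nothing more can be done
None
```

I pressed the left, middle and right mounts in that order (about 5.0, 2.6 and 8.3 N at 6 mm), pushed the tag behind the softest, the middle one, down to its stop, and handed the job in at about 17 s with the arm clear.

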